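# Withdraw the jar-lid key from its guarded well

### The job

Take the jar-lid key (the one with the flat rectangular tab and the T-shaped foot) out of the guarded well: turn it by its tab until its foot lines up with the long way of its slot, then draw it straight up through the guard. Stand it upright on its foot inside the shallow steel tray, and leave the round-knobbed rod standing undisturbed in the other slot.

Things in the scene. Friction and masses are not known exactly. Their poses are not given: they have to be found in the camera images.
- lid_key: Steel key, 0.35 kg, 155 mm tall, standing loose in one well. Origin: centre of its foot's underside, z up. Foot: bar 80 (x) by 26 (y) by 14 mm high. Stem: 12 mm round. Tab to grip: flat plate in line with the foot, 44 mm along x, 12 mm thick along y, 105 to 155 mm above the origin. A half turn about z looks the same. Foot starts under the guard, 54 to 90 degrees askew of the slot, either way.
- float_rod: Steel rod standing loose in the other well, to be left alone: disc foot 44 mm across, 12 mm round stem, round knob 32 mm across at its top, 120 mm tall (its top stands 41 mm above the guard). Origin: centre of its underside.
- well: Fixed pale-blue box, 170 (x) by 300 (y) by 85 mm high, with a steel guard plate on top, 80 to 85 mm up. Origin: centre of its underside, z up. Guard slots: two, each 110 mm along x and 56 mm along y, centred at x 0, y +70 and -70 mm. Under each a well 150 by 135 mm, floor 6 mm up, where the key can turn freely. Key and rod stand within 6 mm of a slot's centre in x and y; which is where varies.
- tray: Fixed shallow steel tray, empty, open at the top, 220 (x) by 180 (y) mm, walls 4 mm thick and 18 mm high. Origin: centre of its underside, inner floor 4 mm above it.

How it is judged:
By the outcome, as a careful person would: the job done as asked, in the order asked, and still so for the second after the job is handed in, with the robot touching nothing.
It also fails if it takes over 48 s, if anything falls off the work surface, if the arm or the gripper's body presses on something with over 40 N, if the wrist force passes 120 N, or if a joint passes its speed limit or range.

### The arm

A 7-joint arm with a two-finger parallel gripper is mounted at the origin on the work surface. World frame = base frame: x ahead of the robot, y to its left, z up, the work surface at z = 0. Lengths are in m, angles in rad, forces in N, time in s.
With the tool pointing down it reaches from about 0.4 to 0.85 m from the base axis. Payload 4.5 kg.
Tool frame: the origin (TCP) lies midway between the tips of the shut fingers; the grasp point (between the pads) lies 19 mm behind it; z points along the fingers, y is the line along which they close (so a half turn about z gives the same grasp; the last joint's range is limited). The gripper opens to 88 mm and grips with 3 to 60 N. Pads are 18 mm wide; open, the fingers measure 123 mm over their backs; the gripper's body (75 mm by 187 mm) begins 45 mm behind the grasp point.
Start: joints at [-1.281, 0.689, -0.195, 1.565, 0.157, 0.902, -0.215], TCP at [0.158, 0.605, 0.239] pointing down, gripper open.
Joint ranges: [-3.01, 3.01], [-0.46, 2.08], [-1.47, 1.51], [0.13, 2.56], [-1, 4.14], [0.04, 2.09], [-2.66, 2.66]. Speed limits (rad/s): [2.57, 2.57, 3.14, 3.14, 3.14, 3.14, 3.14].

### API

Orientations are given as a unit quaternion [x, y, z, w].
In Python, from plant import * gives the robot as it stands.
- The arm moves only by the tool send_rows, never from a script. Its argument "targets" is a list of rows, each a list of 2 entries, a list of its own where there are three numbers: the shift along the tool's x, y, z in units of 0.3 m (1.0 is 0.3 m), then the turn, a rotation vector about the tool's x, y, z in units of pi rad (1.0 is pi rad). A call has 1 to 12 rows; each row is the pose to reach, as a shift and turn from the pose commanded when the call began, along the tool's axes at that moment, turning the shorter way round; what a row does not reach only later rows make up. A row lasts 1/8 s, in which the tool goes at most 62.5 mm and 10.7 degrees, less where a joint would pass 70% of its speed; a pose out of reach is approached as far as the arm can. A call with a number of a shift or a turn outside -1 to 1 is refused whole. A call with a gripper value outside its range is refused whole. "fingers" is the opening, from 0 (shut) to 1 (fully open), set as the call begins (left out, the last holds). The fingers move at their own pace and stop on an object; "newtons" is the grip in N (left out, the last holds). Time passes only in rows, so rows that repeat a pose let the fingers close. It gives the time, the measured TCP pose, the force, the opening and the grip force at its end, in the units of the state.
- get_state(): the state, without advancing time (a new reading comes with each control period).
- snapshot(name): name is "scene" or "side" or "wrist"; returns a dict with "img" (400x640x3 uint8, blue, green, red), "fx", "fy", "cx", "cy" (pixels), "cam_to_world" (4x4, takes a point from camera to world coordinates); the wrist camera has in their place "T_tool_cam" (4x4, takes a point from camera to tool coordinates, whose origin is the TCP and whose axes are the flange's). Camera axes: x right, y down, z forward; pixel columns grow to the right and rows downward; lengths in m; the calibration is good to about 2 mm. A picture is of the moment at which its call begins: read the wrist's pose just before it. There is no depth.
- finish_job(): hands the job in; it is judged then, once.
The state is a dict: "clock": time; "q": joint angles; "qd": joint speeds; "joint_torque": joint torques, N m; "tool_pos": TCP position; "eef_rot": TCP orientation; "contact_force": force on the tool from outside, world axes, zero at the start; "moment": the same for the moment, N m; "opening": opening from 0.0 (shut) to 1.0 (fully open); "finger_force": force on a finger pad.
Only numpy, scipy, OpenCV 4.12 (cv2) and the standard library are available. Lean on these libraries where they do the work, as an engineer would, in place of code of your own. Each camera call takes 0.05 s, during which the arm holds its last target. There are 200 camera calls.

## Working session

There is one attempt and no reset: what is moved stays moved. The work goes in short steps, Python scripts to look and compute and a tool call to move; the robot and the scene stay as the last step left them, time stands still between calls to the robot, and variables do not carry over. Pictures are saved under pics/ and viewed, at most 12 in all, crops included, and the job is handed in when it is done.

Besides the shell and the picture viewer there is one more tool, called after ">>>" in YAML: its name, and indented under it one key for each argument. send_rows: Moves the arm, as the interface text tells. Its arguments: {"type":"object","properties":{"targets":{"type":"array"},"fingers":{"type":"number"},"newtons":{"type":"number"}},"required":["targets"]}

```bash
ls; mkdir -p pics; python3 - <<'E'
from plant import *
import cv2,numpy as np,pickle
s=get_state();print({k:np.round(v,3).tolist() for k,v in s.items()})
S={n:snapshot(n) for n in("scene","side")}
pickle.dump(S,open("s0.pkl","wb"))
for n in S:
    cv2.imwrite(f"pics/{n}0.png",S[n]["img"]); print(n,np.round(S[n]["cam_to_world"],3).tolist(),S[n]["fx"],S[n]["cx"],S[n]["cy"])
E
```

```text
pics
{'clock': 0.0, 'q': [-1.281, 0.69, -0.194, 1.566, 0.157, 0.903, -0.215], 'qd': [-0.0, -0.002, -0.001, -0.001, 0.0, 0.001, 0.001], 'joint_torque': [-0.0, -52.756, -1.267, -15.343, -0.053, 0.006, 0.0], 'tool_pos': [0.158, 0.604, 0.238], 'eef_rot': [0.128, 0.992, -0.001, -0.0], 'contact_force': [-0.408, -1.052, -0.04], 'moment': [-0.018, -0.034, -0.017], 'finger_force': 0.0, 'opening': 1.001}
scene [[0.839, 0.421, -0.346, 0.912], [0.544, -0.627, 0.557, -0.55], [0.018, -0.656, -0.755, 0.783], [0.0, 0.0, 0.0, 1.0]] 499.57346033797484 315.43475073712284 194.48185012736332
side [[-0.795, -0.378, 0.475, 0.2], [-0.607, 0.481, -0.633, 0.471], [0.012, -0.791, -0.612, 0.499], [0.0, 0.0, 0.0, 1.0]] 377.93775174101387 315.3729773507634 205.13092833687108
```

View pics/scene0.png

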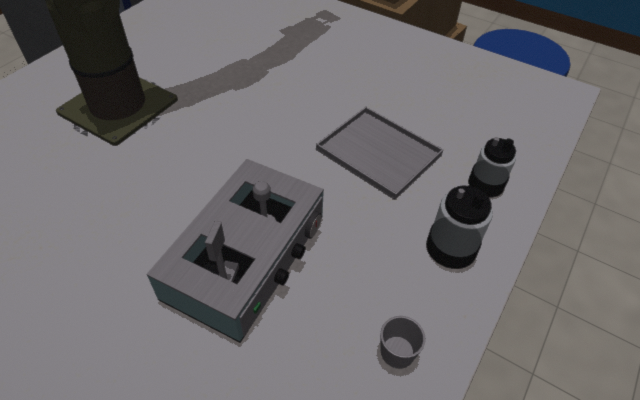

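View pics/side0.png

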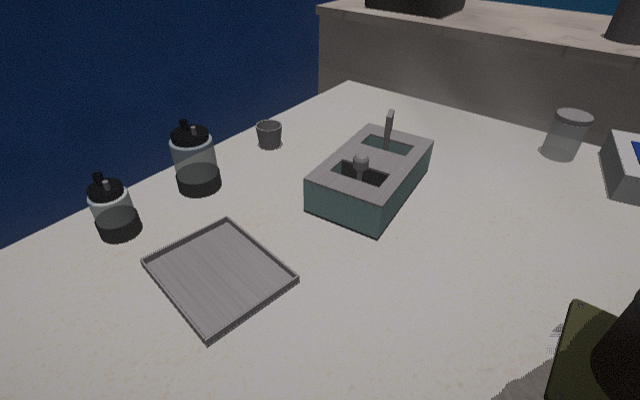

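The scene picture shows the key (tab top near (216,227)) in the near slot, the knob at (261,188) in the far slot and the tray rim at (366,110), (441,152), (397,191) and (318,150). The side picture shows the key tab top at (390,111), the knob at (361,158) and the tray at (227,219), (298,279), (208,342) and (142,263).

```bash
cat > h.py <<'E'
import numpy as np,cv2
from scipy.spatial.transform import Rotation as R
def ray(S,p,T=None):
    T=np.array(S["cam_to_world"] if T is None else T)
    d=np.array([(p[0]-S["cx"])/S["fx"],(p[1]-S["cy"])/S["fy"],1.])
    d=T[:3,:3]@d
    return T[:3,3],d/np.linalg.norm(d)
def plane(S,p,z,T=None):
    o,d=ray(S,p,T); return o+d*(z-o[2])/d[2]
def tri(*rs):
    A=sum(np.eye(3)-np.outer(d,d) for o,d in rs); b=sum((np.eye(3)-np.outer(d,d))@o for o,d in rs)
    x=np.linalg.solve(A,b); return x,max(np.linalg.norm((np.eye(3)-np.outer(d,d))@(x-o)) for o,d in rs)
E
python3 - <<'E'
from h import *;import pickle
S=pickle.load(open("s0.pkl","rb"));a,b=S["scene"],S["side"]
for n,p,q in[("well far-left",(249,161),(378,208+25)),("knob",(261,187),(361,158)),("key",(216,227),(391,112)),
 ("tA",(366,110),(208,342)),("tB",(441,152),(142,263)),("tC",(397,191),(227,219)),("tD",(318,150),(298,279))]:
    x,e=tri(ray(a,p),ray(b,q));print(n,x.round(4),round(e,4))
print("wellscene",[plane(a,p,.085).round(3).tolist() for p in[(249,161),(324,185),(240,319),(152,273)]])
print("wellside",[plane(b,p,.085).round(3).tolist() for p in[(370,125),(434,138),(378,208),(306,182)]])
print("tray",[plane(a,p,.018).round(3).tolist() for p in[(366,110),(441,152),(397,191),(318,150)]])
c=cv2.resize(a["img"][150:340,140:340],None,fx=3,fy=3,interpolation=cv2.INTER_CUBIC)
d=cv2.resize(b["img"][95:245,295:445],(570,570),interpolation=cv2.INTER_CUBIC)
for i,n in((c,"c1"),(d,"d1")):
    i=np.clip(i.astype(float)*1.8,0,255).astype(np.uint8);cv2.imwrite(f"pics/{n}.png",i)
E
```

```text
well far-left [ 0.4123 -0.0043  0.0453] 0.0021
knob [ 0.5173 -0.0988  0.1182] 0.0004
key [ 0.5337 -0.235   0.1624] 0.0027
tA [0.5098 0.3161 0.0068] 0.0023
tB [0.7214 0.2842 0.007 ] 0.0005
tC [0.6918 0.1158 0.0138] 0.004
tD [0.4855 0.1403 0.0009] 0.0018
wellscene [[0.437, -0.034, 0.085], [0.593, -0.006, 0.085], [0.634, -0.309, 0.085], [0.465, -0.323, 0.085]]
wellside [[0.612, -0.299, 0.085], [0.459, -0.334, 0.085], [0.429, -0.019, 0.085], [0.58, -0.004, 0.085]]
tray [[0.517, 0.306, 0.018], [0.724, 0.273, 0.018], [0.696, 0.116, 0.018], [0.496, 0.126, 0.018]]
```

View pics/c1.png

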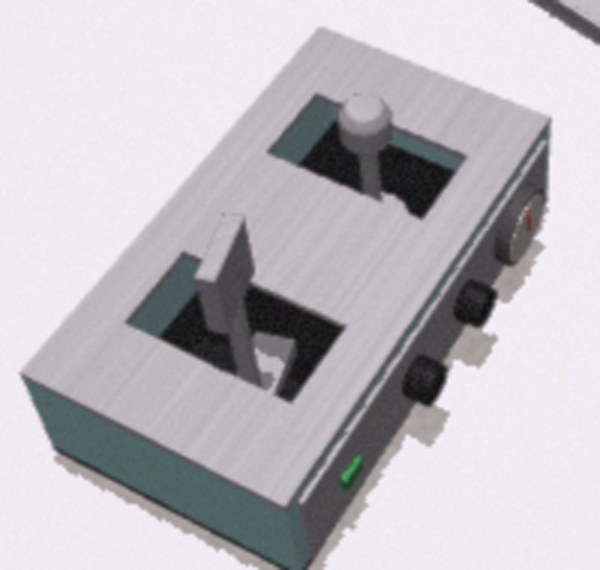

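The crop shows the tab nearly across the slot, its top edge running from about (205,280) to (235,215), with the foot visible at (270,365). The wrist camera gives a better view, so I'm working out the moves to get there.

```bash
cat >> h.py <<'E'
def rel(s,pos,rot=None):
    "shift/turn in move units from state s to world pos / Rotation"
    r=R.from_quat(s["eef_rot"]); sh=r.inv().apply(np.array(pos)-s["tool_pos"])/.3
    t=np.zeros(3) if rot is None else (r.inv()*rot).as_rotvec()/np.pi
    return sh.round(3).tolist(),t.round(4).tolist()
E
python3 - <<'E'
from h import *;from plant import *;import pickle
s=get_state();P=[(.158,.604,.238),(.41,.42,.30),(.54,.15,.30),(.55,-.11,.30)]
for i in range(3): s["tool_pos"]=np.array(P[i]);print(rel(s,P[i+1]))
w=snapshot("wrist");print(np.round(w["T_tool_cam"],3).tolist(),w["fx"])
S=pickle.load(open("s0.pkl","rb"))["scene"]
f=lambda u,v:plane(S,(140+u/3,150+v/3),.161)[:2]
for p in[(197,278),(214,284),(245,217),(226,213)]:print(f(*p).round(4))
E
```

```text
([-0.968, -0.381, -0.206], [0.0, 0.0, 0.0])
([-0.647, -0.761, 0.001], [0.0, 0.0, 0.0])
([-0.251, -0.83, 0.001], [0.0, 0.0, 0.0])
[[-0.001, -0.951, -0.31, 0.081], [1.0, -0.001, 0.0, -0.0], [-0.0, -0.31, 0.951, -0.145], [0.0, 0.0, 0.0, 1.0]] 314.6480808995452
[ 0.5419 -0.2647]
[ 0.5515 -0.2628]
[ 0.5369 -0.2213]
[ 0.5269 -0.2248]
```

>>> send_rows:
  targets:
    - [[-0.97,-0.38,-0.2],[0,0,0]]
    - [[-0.97,-0.38,-0.2],[0,0,0]]
    - [[-0.97,-0.38,-0.2],[0,0,0]]
    - [[-0.97,-0.38,-0.2],[0,0,0]]
    - [[-0.97,-0.38,-0.2],[0,0,0]]
    - [[-0.97,-0.38,-0.2],[0,0,0]]
  fingers: 1

```text
clock: 0.9
tool_pos: [0.4165, 0.4161, 0.2992]
eef_rot: [0.133, 0.991, -0.001, 0.002]
contact_force: [-1.1, 0.5, 0.0]
opening: 0.999
finger_force: 0.0
```

>>> send_rows:
  targets:
    - [[-0.65,-0.76,0],[0,0,0]]
    - [[-0.65,-0.76,0],[0,0,0]]
    - [[-0.65,-0.76,0],[0,0,0]]
    - [[-0.65,-0.76,0],[0,0,0]]
    - [[-0.65,-0.76,0],[0,0,0]]
    - [[-0.65,-0.76,0],[0,0,0]]

```text
clock: 1.65
tool_pos: [0.5431, 0.1463, 0.2981]
eef_rot: [0.131, 0.991, -0.001, 0.0]
contact_force: [-0.4, 0.5, 1.0]
opening: 1.0
finger_force: 0.0
```

>>> send_rows:
  targets:
    - [[-0.25,-0.83,0],[0,0,0]]
    - [[-0.25,-0.83,0],[0,0,0]]
    - [[-0.25,-0.83,0],[0,0,0]]
    - [[-0.25,-0.83,0],[0,0,0]]
    - [[-0.25,-0.83,0],[0,0,0]]
    - [[-0.25,-0.83,0],[0,0,0]]
    - [[-0.25,-0.83,0],[0,0,0]]

```text
clock: 2.52
tool_pos: [0.5516, -0.1055, 0.2987]
eef_rot: [0.125, 0.992, 0.001, -0.0]
contact_force: [0.0, 0.1, -0.8]
opening: 1.002
finger_force: 0.0
```

```bash
python3 - <<'E'
from h import *;from plant import *;import pickle
s=get_state();w=snapshot("wrist");pickle.dump((s,w),open("w1.pkl","wb"));cv2.imwrite("pics/w1.png",np.clip(w["img"].astype(float)*1.6,0,255).astype(np.uint8))
print(s["q"])
r=R.from_quat(s["eef_rot"]);print(rel(s,(.50,-.22,.30),R.from_euler("z",-57,degrees=True)*r))
E
```

```text
[ 0.25658737  0.53753276 -0.2432109   1.68073097  0.15049011  0.94195523
  1.27742263]
([0.072, -0.412, -0.005], [-0.0002, -0.0006, 0.3167])
```

View pics/w1.png

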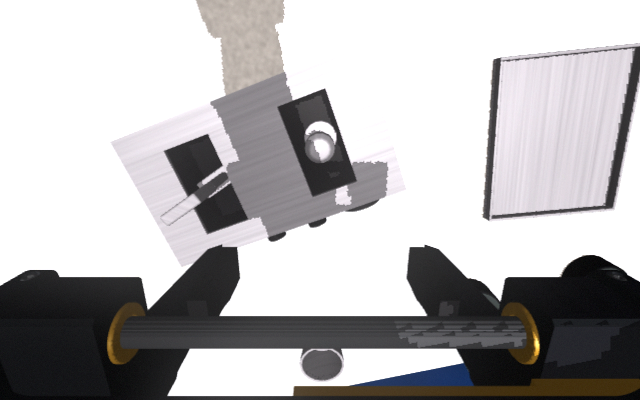

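The wrist view shows the key slot with corners (165,151), (209,135), (247,219) and (208,233), and the tab from (162,222) to (228,170). The knob is at (319,148) in the other slot and the tray is on the right. I'll compute from this, then turn to a second view.

>>> send_rows:
  targets:
    - [[0.0,-0.4,0],[0,0,0.06]]
    - [[0.0,-0.4,0],[0,0,0.12]]
    - [[0.0,-0.4,0],[0,0,0.18]]
    - [[0.0,-0.4,0],[0,0,0.24]]
    - [[0.0,-0.4,0],[0,0,0.3]]
    - [[0.0,-0.4,0],[0,0,0.315]]
    - [[0.0,-0.4,0],[0,0,0.315]]
    - [[0.0,-0.4,0],[0,0,0.315]]

```text
clock: 3.58
tool_pos: [0.5213, -0.224, 0.2987]
eef_rot: [0.582, 0.813, 0.0, -0.0]
contact_force: [-1.0, -0.2, -0.2]
opening: 0.996
finger_force: 0.0
```

```bash
cat >> h.py <<'E'
def wT(s,w):
    T=np.eye(4);T[:3,:3]=R.from_quat(s["eef_rot"]).as_matrix();T[:3,3]=s["tool_pos"];return T@np.array(w["T_tool_cam"])
E
python3 - <<'E'
from h import *;from plant import *;import pickle
s,w=pickle.load(open("w1.pkl","rb"));T=wT(s,w)
print("keyslot",[plane(w,p,.085,T)[:2].round(4).tolist() for p in[(165,151),(209,135),(247,219),(208,233)]])
print("rodslot",[plane(w,p,.085,T)[:2].round(4).tolist() for p in[(278,105),(325,89),(356,180),(313,196)]])
print("tab",[plane(w,p,.161,T)[:2].round(4).tolist() for p in[(161,220),(168,227),(229,180),(221,168)]])
s=get_state();w=snapshot("wrist");pickle.dump((s,w),open("w2.pkl","wb"));cv2.imwrite("pics/w2.png",w["img"])
print(s["tool_pos"],s["q"])
E
```

```text
keyslot [[0.4819, -0.2729], [0.4776, -0.218], [0.5839, -0.2092], [0.5894, -0.2619]]
rodslot [[0.4661, -0.1338], [0.4629, -0.0802], [0.5693, -0.0698], [0.5757, -0.1237]]
tab [[0.5407, -0.2635], [0.5491, -0.2599], [0.5196, -0.1868], [0.5071, -0.1901]]
[ 0.52133321 -0.22403498  0.29870424] [ 0.29886902  0.53915044  0.04302135  1.67331514 -0.02821676  0.92975836
  0.68078785]
```

View pics/w2.png

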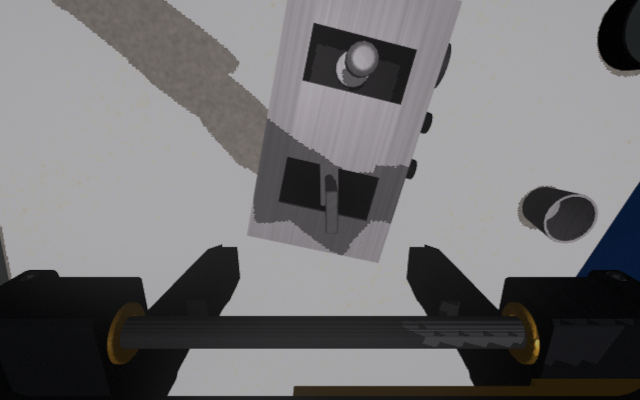

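```bash
python3 - <<'E'
from h import *;import pickle
o=[]
for n,(x,y) in(("w1",(145,120)),("w2",(270,140))):
    s,w=pickle.load(open(n+".pkl","rb"));i=w["img"][y:y+120,x:x+115].astype(float)*(1.3 if n=="w1" else 2.2)
    o.append(cv2.resize(np.clip(i,0,255).astype(np.uint8),(400,417) if 0 else (391,408),interpolation=cv2.INTER_CUBIC))
cv2.imwrite("pics/cc.png",np.hstack(o))
E
```

```text
(no output)
```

View pics/cc.png

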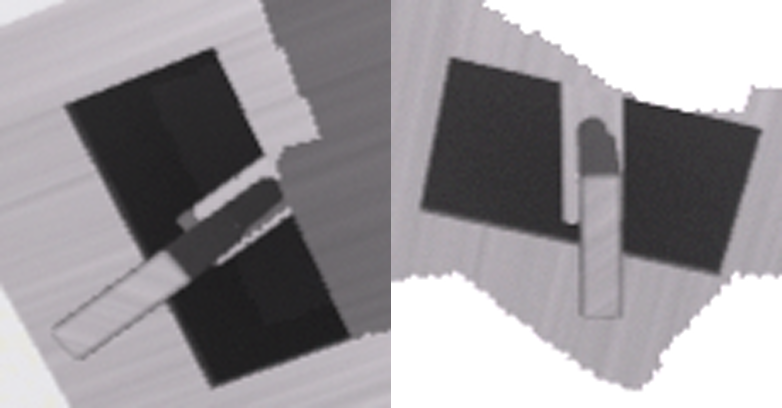

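Left half (w1): the tab top corners are at crop (52,331), (82,359), (189,279) and (166,250). Right half (w2): they are at (188,318), (230,317), (227,176) and (191,176), nearly upright in the image. The foot lies under the guard in line with the tab.

```bash
python3 - <<'E'
from h import *;import pickle
a=pickle.load(open("w1.pkl","rb"));b=pickle.load(open("w2.pkl","rb"));Ta,Tb=wT(*a),wT(*b)
A=[(52,331),(82,359),(189,279),(166,250)];B=[(188,318),(230,317),(227,176),(191,176)]
X=[];Y=[];Z=[]
for p,q in zip(A,B):
    p=(145+p[0]/3.4-.35,120+p[1]/3.4-.35);q=(270+q[0]/3.4-.35,140+q[1]/3.4-.35)
    x,e=tri(ray(a[1],p,Ta),ray(b[1],q,Tb));print(x.round(4),round(e,4));X.append(x);Y.append(plane(a[1],p,.161,Ta));Z.append(plane(b[1],q,.161,Tb))
for X in(X,Y,Z):
    X=np.array(X);d=(X[2]+X[3]-X[0]-X[1])/2;print("c",X.mean(0).round(4),"len",np.linalg.norm(d[:2]),"ang",np.degrees(np.arctan2(d[1],d[0])))
K=[plane(b[1],(270+u/3.4-.35,140+v/3.4-.35),.085,Tb)[:2] for u,v in[(60,58),(370,129),(329,273),(32,209)]]
K=np.array(K);print("slot",K.round(4).tolist(),K.mean(0),np.degrees(np.arctan2(*(K[1]+K[2]-K[0]-K[3])[::-1])))
t=[plane(a[1],p,.018,Ta)[:2].round(4).tolist() for p in[(496,58),(640,44),(614,208),(485,219)]];print("tray",t)
E
```

```text
[ 0.5377 -0.2657  0.1575] 0.0007
[ 0.5496 -0.2636  0.1527] 0.0002
[ 0.5334 -0.2217  0.1579] 0.0
[ 0.524  -0.2251  0.1573] 0.0
c [ 0.5362 -0.244   0.1563] len 0.043876019401636435 ang 109.96972506675925
c [ 0.5353 -0.2413  0.161 ] len 0.04171124999470438 ang 110.43860806894936
c [ 0.5353 -0.2424  0.161 ] len 0.04227683043245369 ang 109.22456399460134
slot [[0.4762, -0.2196], [0.5843, -0.2088], [0.5901, -0.2629], [0.4823, -0.274]] [ 0.5332251  -0.24130387] 5.788717654291174
tray [[0.4788, 0.1353], [0.5069, 0.3078], [0.7201, 0.283], [0.6908, 0.1019]]
```

>>> send_rows:
  targets:
    - [[-0.074,0.025,0.1],[0,0,-0.006]]
    - [[-0.074,0.025,0.25],[0,0,-0.006]]
    - [[-0.074,0.025,0.38],[0,0,-0.006]]
    - [[-0.074,0.025,0.48],[0,0,-0.006]]
    - [[-0.074,0.025,0.55],[0,0,-0.006]]
    - [[-0.074,0.025,0.592],[0,0,-0.006]]
    - [[-0.074,0.025,0.592],[0,0,-0.006]]
    - [[-0.074,0.025,0.592],[0,0,-0.006]]
  fingers: 0.6

```text
clock: 4.62
tool_pos: [0.5358, -0.244, 0.1219]
eef_rot: [0.576, 0.818, 0.0, 0.001]
contact_force: [-0.0, -0.4, -0.7]
opening: 0.6
finger_force: 0.0
```

```bash
python3 - <<'E'
from h import *;from plant import *
s=get_state();print({k:np.round(s[k],4).tolist() for k in("tool_pos","eef_rot","q","opening")})
w=snapshot("side");v=snapshot("scene");a=w["img"][80:230,300:450].astype(float)*1.6;b=v["img"][160:310,150:300].astype(float)*1.6
cv2.imwrite("pics/g1.png",np.clip(np.hstack([cv2.resize(x,(400,400)) for x in(a,b)]),0,255).astype(np.uint8))
E
```

```text
{'tool_pos': [0.5358, -0.244, 0.1219], 'eef_rot': [0.5755, 0.8178, 0.0002, 0.0007], 'q': [0.3374, 0.7987, 0.0202, 1.7846, -0.0276, 0.557, 0.7193], 'opening': 0.6004}
```

View pics/g1.png

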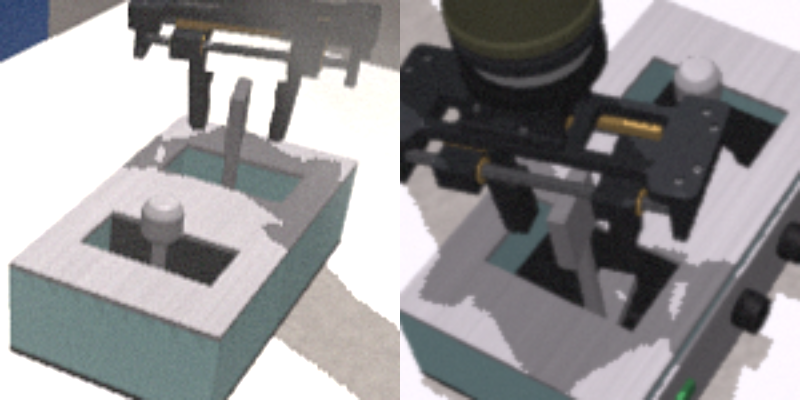

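The tab (left half at (237,120)) stands between the two open fingers, about midway. Closing.

>>> send_rows:
  targets:
    - [[0,0,0],[0,0,0]]
    - [[0,0,0],[0,0,0]]
    - [[0,0,0],[0,0,0]]
    - [[0,0,0],[0,0,0]]
    - [[0,0,0],[0,0,0]]
    - [[0,0,0],[0,0,0]]
  fingers: 0
  newtons: 30

```text
clock: 5.48
tool_pos: [0.5351, -0.2438, 0.121]
eef_rot: [0.576, 0.818, -0.0, -0.0]
contact_force: [0.4, 0.5, 0.2]
opening: 0.128
finger_force: 30.0
```

>>> send_rows:
  targets:
    - [[0,0,-0.015],[0,0,0]]
    - [[0,0,-0.015],[0,0,-0.04]]
    - [[0,0,-0.015],[0,0,-0.085]]
    - [[0,0,-0.015],[0,0,-0.13]]
    - [[0,0,-0.015],[0,0,-0.18]]
    - [[0,0,-0.015],[0,0,-0.23]]
    - [[0,0,-0.015],[0,0,-0.28]]
    - [[0,0,-0.015],[0,0,-0.33]]
    - [[0,0,-0.015],[0,0,-0.375]]
    - [[0,0,-0.015],[0,0,-0.41]]
    - [[0,0,-0.015],[0,0,-0.422]]
    - [[0,0,-0.015],[0,0,-0.422]]

```text
clock: 6.98
tool_pos: [0.5349, -0.2438, 0.1254]
eef_rot: [-0.049, 0.999, 0.0, -0.0]
contact_force: [-0.6, 0.1, -3.9]
opening: 0.134
finger_force: 30.0
```

```bash
python3 - <<'E'
from h import *;from plant import *
s=get_state();print({k:np.round(s[k],4).tolist() for k in("tool_pos","eef_rot","q","opening","contact_force","moment")})
r=R.from_quat(s["eef_rot"]).as_matrix();print("yaw y",np.degrees(np.arctan2(r[1,1],r[0,1])))
w=snapshot("side");v=snapshot("scene");a=w["img"][80:230,300:450].astype(float)*1.6;b=v["img"][160:310,150:300].astype(float)*1.6
cv2.imwrite("pics/g2.png",np.clip(np.hstack([cv2.resize(x,(400,400)) for x in(a,b)]),0,255).astype(np.uint8))
E
```

```text
{'tool_pos': [0.5349, -0.2438, 0.1254], 'eef_rot': [-0.0489, 0.9988, 0.0001, -0.0003], 'q': [0.5442, 0.8087, -0.3404, 1.7718, 0.4199, 0.634, 1.6274], 'opening': 0.1341, 'contact_force': [-0.5802, 0.1021, -3.89], 'moment': [0.0366, -0.0422, -0.0056]}
yaw y 95.60137757728481
```

View pics/g2.png

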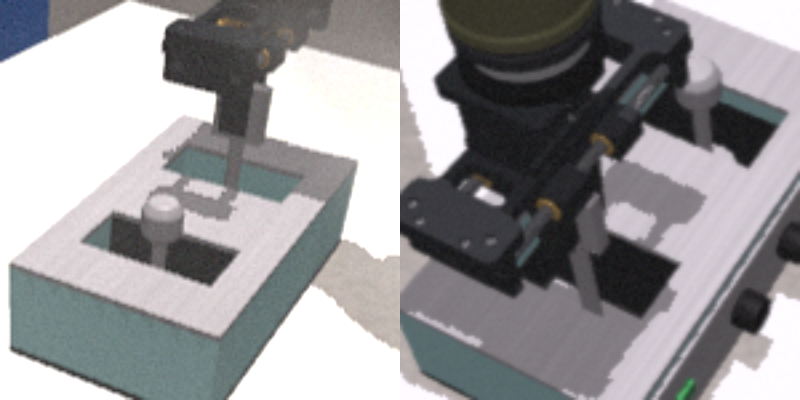

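The tab now lies along the slot. The key's weight is on the wrist (−3.9 N) and the rod hasn't moved. Drawing straight up, slowly at first.

>>> send_rows:
  targets:
    - [[0.006,0.008,-0.01],[0,0,0]]
    - [[0.006,0.008,-0.03],[0,0,0]]
    - [[0.006,0.008,-0.06],[0,0,0]]
    - [[0.006,0.008,-0.09],[0,0,0]]
    - [[0.006,0.008,-0.12],[0,0,0]]
    - [[0.006,0.008,-0.15],[0,0,0]]
    - [[0.006,0.008,-0.18],[0,0,0]]
    - [[0.006,0.008,-0.21],[0,0,0]]
    - [[0.006,0.008,-0.21],[0,0,0]]

```text
clock: 8.2
tool_pos: [0.5337, -0.2417, 0.1894]
eef_rot: [-0.05, 0.999, -0.0, 0.001]
contact_force: [0.6, -0.4, -4.0]
opening: 0.131
finger_force: 30.0
```

>>> send_rows:
  targets:
    - [[0,0,-0.04],[0,0,0]]
    - [[0,0,-0.09],[0,0,0]]
    - [[0,0,-0.15],[0,0,0]]
    - [[0,0,-0.22],[0,0,0]]
    - [[0,0,-0.3],[0,0,0]]
    - [[0,0,-0.37],[0,0,0]]
    - [[0,0,-0.37],[0,0,0]]
    - [[0,0,-0.37],[0,0,0]]

```text
clock: 9.2
tool_pos: [0.5326, -0.2415, 0.2991]
eef_rot: [-0.05, 0.999, 0.0, -0.001]
contact_force: [-0.6, -0.8, -3.5]
opening: 0.133
finger_force: 30.0
```

```bash
python3 - <<'E'
from h import *;from plant import *
s=get_state();print({k:np.round(s[k],4).tolist() for k in("tool_pos","eef_rot","q","opening","contact_force")})
v=snapshot("scene");u=snapshot("side");a=v["img"][60:310,150:400].astype(float)*1.6;b=u["img"][60:310,220:470].astype(float)*1.6
cv2.imwrite("pics/g3.png",np.clip(np.hstack([cv2.resize(x,(400,400)) for x in(a,b)]),0,255).astype(np.uint8))
print(rel(s,(.575,-.02,.30)),rel(s,(.603,.207,.30)))
E
```

```text
{'tool_pos': [0.5326, -0.2415, 0.2991], 'eef_rot': [-0.0496, 0.9988, 0.0002, -0.0006], 'q': [0.6042, 0.5909, -0.4421, 1.6045, 0.285, 1.0118, 1.7454], 'opening': 0.1325, 'contact_force': [-0.644, -0.7798, -3.5432]}
([-0.214, 0.721, -0.003], [0.0, 0.0, 0.0]) ([-0.382, 1.464, -0.003], [0.0, 0.0, 0.0])
```

View pics/g3.png

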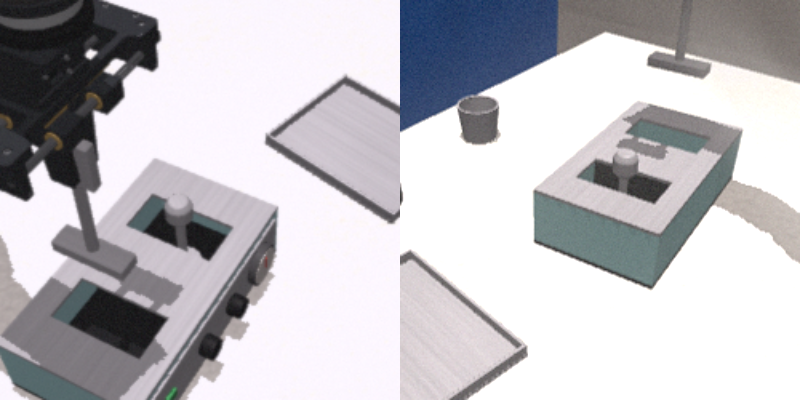

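The key is clear of the guard and hangs upright; the rod still stands in its slot. Carrying it to the tray.

>>> send_rows:
  targets:
    - [[-0.02,0.06,0],[0,0,0]]
    - [[-0.05,0.17,0],[0,0,0]]
    - [[-0.09,0.3,0],[0,0,0]]
    - [[-0.13,0.44,0],[0,0,0]]
    - [[-0.17,0.58,0],[0,0,0]]
    - [[-0.2,0.68,0],[0,0,0]]
    - [[-0.214,0.72,0],[0,0,0]]

```text
clock: 10.18
tool_pos: [0.5755, -0.016, 0.2995]
eef_rot: [-0.052, 0.999, 0.001, -0.0]
contact_force: [0.2, -0.8, -3.6]
opening: 0.132
finger_force: 30.0
```

>>> send_rows:
  targets:
    - [[-0.02,0.1,0],[0,0,0]]
    - [[-0.05,0.23,0],[0,0,0]]
    - [[-0.08,0.37,0],[0,0,0]]
    - [[-0.12,0.52,0],[0,0,0]]
    - [[-0.15,0.65,0],[0,0,0]]
    - [[-0.168,0.72,0],[0,0,0]]
    - [[-0.168,0.743,0],[0,0,0]]
    - [[-0.168,0.743,0],[0,0,0]]
    - [[-0.168,0.743,0],[0,0,0]]

```text
clock: 11.3
tool_pos: [0.6041, 0.2041, 0.2996]
eef_rot: [-0.048, 0.999, -0.001, -0.0]
contact_force: [-0.7, 0.6, -3.5]
opening: 0.133
finger_force: 30.0
```

```bash
python3 - <<'E'
from h import *;from plant import *;import pickle
s=get_state();print({k:np.round(s[k],4).tolist() for k in("tool_pos","eef_rot","q","opening","contact_force")})
v=snapshot("scene");u=snapshot("side");pickle.dump((v,u),open("p.pkl","wb"))
a=v["img"][20:260,260:500].astype(float)*1.6;b=u["img"][100:380,90:370].astype(float)*1.5
cv2.imwrite("pics/g4.png",np.clip(np.hstack([cv2.resize(x,(400,400)) for x in(a,b)]),0,255).astype(np.uint8))
E
```

```text
{'tool_pos': [0.6041, 0.2041, 0.2996], 'eef_rot': [-0.0482, 0.9988, -0.0009, -0.0], 'q': [-0.1787, 0.6661, -0.4149, 1.4386, 0.2855, 1.0974, 1.0219], 'opening': 0.1335, 'contact_force': [-0.6647, 0.6222, -3.4923]}
```

View pics/g4.png

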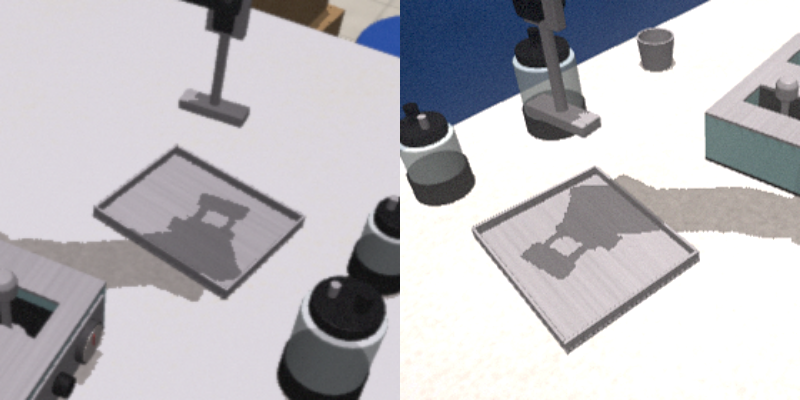

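The key hangs upright over the tray's middle. Lowering to about 6 mm above its floor, then easing down.

>>> send_rows:
  targets:
    - [[0,0,0.08],[0,0,0]]
    - [[0,0,0.2],[0,0,0]]
    - [[0,0,0.32],[0,0,0]]
    - [[0,0,0.43],[0,0,0]]
    - [[0,0,0.51],[0,0,0]]
    - [[0,0,0.56],[0,0,0]]
    - [[0,0,0.58],[0,0,0]]
    - [[0,0,0.58],[0,0,0]]
    - [[0,0,0.58],[0,0,0]]

```text
clock: 12.52
tool_pos: [0.6044, 0.2069, 0.1267]
eef_rot: [-0.05, 0.999, 0.0, 0.001]
contact_force: [-0.4, 1.2, -2.9]
opening: 0.133
finger_force: 30.0
```

>>> send_rows:
  targets:
    - [[0,0,0.005],[0,0,0]]
    - [[0,0,0.01],[0,0,0]]
    - [[0,0,0.014],[0,0,0]]
    - [[0,0,0.017],[0,0,0]]
    - [[0,0,0.017],[0,0,0]]
    - [[0,0,0.017],[0,0,0]]

```text
clock: 13.28
tool_pos: [0.6038, 0.2066, 0.1205]
eef_rot: [-0.05, 0.999, 0.0, 0.0]
contact_force: [0.3, 0.8, -3.5]
opening: 0.131
finger_force: 30.0
```

Still hanging (−3.5 N), so I'll ease down further in small steps.

>>> send_rows:
  targets:
    - [[0,0,0.002],[0,0,0]]
    - [[0,0,0.004],[0,0,0]]
    - [[0,0,0.005],[0,0,0]]
    - [[0,0,0.005],[0,0,0]]
    - [[0,0,0.005],[0,0,0]]

```text
clock: 13.9
tool_pos: [0.6037, 0.2066, 0.1191]
eef_rot: [-0.05, 0.999, 0.0, 0.0]
contact_force: [-0.3, 0.6, -2.6]
opening: 0.135
finger_force: 30.0
```

>>> send_rows:
  targets:
    - [[0,0,0.002],[0,0,0]]
    - [[0,0,0.004],[0,0,0]]
    - [[0,0,0.004],[0,0,0]]
    - [[0,0,0.004],[0,0,0]]

```text
clock: 14.4
tool_pos: [0.6038, 0.2069, 0.119]
eef_rot: [-0.05, 0.999, 0.0, 0.0]
contact_force: [-4.1, -0.4, 6.4]
opening: 0.132
finger_force: 30.0
```

Touched down (+6.4 N). Releasing, then retreating straight up.

>>> send_rows:
  targets:
    - [[0,0,-0.002],[0,0,0]]
    - [[0,0,-0.002],[0,0,0]]
  newtons: 10

```text
clock: 14.65
tool_pos: [0.6038, 0.207, 0.119]
eef_rot: [-0.05, 0.999, 0.0, 0.0]
contact_force: [-1.7, -0.2, 5.0]
opening: 0.135
finger_force: 10.0
```

>>> send_rows:
  targets:
    - [[0,0,0],[0,0,0]]
    - [[0,0,0],[0,0,0]]
    - [[0,0,0],[0,0,0]]
    - [[0,0,0],[0,0,0]]
    - [[0,0,0],[0,0,0]]
  fingers: 0.7

```text
clock: 15.28
tool_pos: [0.6037, 0.2066, 0.1184]
eef_rot: [-0.05, 0.999, 0.0, 0.0]
contact_force: [-0.4, -0.8, -0.3]
opening: 0.677
finger_force: 0.0
```

>>> send_rows:
  targets:
    - [[0,0,-0.05],[0,0,0]]
    - [[0,0,-0.12],[0,0,0]]
    - [[0,0,-0.22],[0,0,0]]
    - [[0,0,-0.35],[0,0,0]]
    - [[0,0,-0.5],[0,0,0]]
    - [[0,0,-0.6],[0,0,0]]
    - [[0,0,-0.6],[0,0,0]]
    - [[0,0,-0.6],[0,0,0]]

```text
clock: 16.27
tool_pos: [0.6032, 0.2062, 0.298]
eef_rot: [-0.05, 0.999, -0.0, -0.0]
contact_force: [0.5, 1.0, -0.4]
opening: 0.7
finger_force: 0.0
```

```bash
python3 - <<'E'
from h import *;from plant import *
v=snapshot("scene");u=snapshot("side")
a=v["img"][40:310,180:450].astype(float)*1.6;b=u["img"][80:360,130:410].astype(float)*1.5
cv2.imwrite("pics/g5.png",np.clip(np.hstack([cv2.resize(x,(400,400)) for x in(a,b)]),0,255).astype(np.uint8))
E
```

```text
(no output)
```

View pics/g5.png

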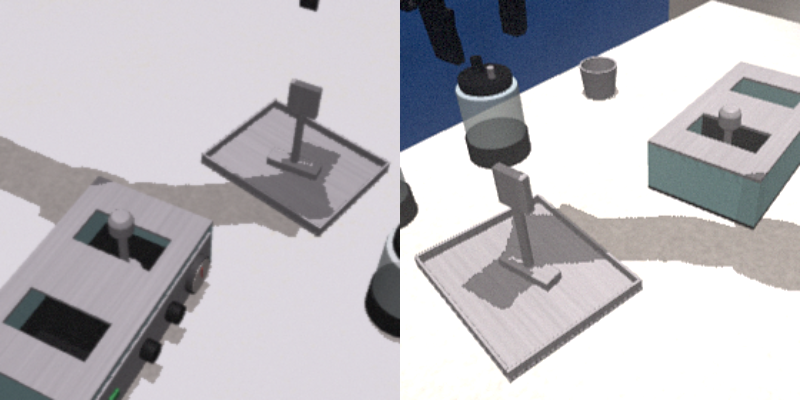

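The key stands upright on its foot near the tray's middle, the rod still stands in its slot, and the gripper is clear.

```bash
python3 -c "
from plant import *
print(finish_job())"
```

```text
the job is handed in; nothing more can be done
None
```

The key stands upright on its foot in the tray, the rod still stands in its slot, and the job was handed in at about 16 s on the robot's clock (limit 48 s); no verdict was returned.

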